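# Set the piston stroke against a hung gauge

## Task

Hang the flat steel stroke gauge (a disc with a tail) by its eye on the upright peg of the piston stand, lying flat on the peg's shoulder and let go. Then pull the piston rod by its knob straight up, partway out of its snug barrel and without forcing it sideways, until the collar on the rod is level with the hung gauge, and finish while still holding the rod there by the gripper alone. Leave the petri dish, the small vial and the timer where they are.

Things in the scene. Friction and masses are not known exactly. Their poses are not given: they have to be found in the camera images.
- stand: piston stand, fixed: grey base plate 180 x 100 x 16 mm with an aluminium barrel (44 mm across at its dark top ring, top face 85 mm above the worktop) and a low dark boss that clamps the peg. Origin on the worktop between the two; z up; the barrel stands 45 mm along +x, the peg 45 mm along -x. A small black clamp screw points along +y from the boss, below 50 mm height
- bore_mouth (a point): centre of the barrel's open top, at its top face; the bore is vertical, 15.5 mm in diameter and 69 mm deep
- peg: plain steel upright peg of the stand, fixed; its height differs from run to run (shoulder 112 to 128 mm above the worktop). Origin at the centre of the shoulder's top face; above it a pin 10 mm in diameter and 25 mm tall with a tapered tip; the shoulder is 34 mm in diameter, the post below it 17 mm
- gauge: stroke gauge, loose: flat piece of 8 mm steel, a round disc 48 mm across with a 16 mm through hole (its eye) and a straight narrow tail 12 mm wide with a rounded end; 92 mm long overall; lies flat on the worktop; about 0.12 kg, balanced within 10 mm of the eye's centre. Origin under the centre of the eye; the tail runs along -x to 68 mm from the origin; z up across its thickness
- gauge_eye (a point): centre of the gauge's eye hole, at half its thickness
- gauge_grip (a point): middle of the gauge's tail, 45 mm from the eye's centre, at half thickness: grip here across the 12 mm width
- rod: piston rod, loose in the barrel, fully home at the start: steel shaft 14 mm across, 66 mm long below a collar 26 mm across and 8 mm thick that rests on the barrel's top face; above it a neck 12 mm across (10 mm visible) and a black cylindrical knob 24 mm across, 28 mm tall; about 0.2 kg. Origin at its lower end, z up along the rod. Drawn out, it drops back unless held
- rod_collar (a point): centre of the rod's collar (half its thickness). Level with the hung gauge means 4 mm above the peg's origin, 27 to 43 mm above where it starts
- rod_knob (a point): centre of the rod's black knob, 28 mm above the centre of the collar; its top is 14 mm higher
- petri_dish: clear petri dish, 61 mm across, 16 mm tall, loose; a bystander. Origin under its centre
- control_vial: small capped vial, 24 mm across, 48 mm tall, loose; a bystander. Origin under its centre
- timer: white digital timer standing on its edge, 24 x 72 x 60 mm, loose; a bystander. Origin under its centre
Not all that is in view belongs to the job. What is shaped like the rod but green or purple is not meant.

How it is judged:
On the way, in this order (a step that is already met when the one before it is completed fails the run):
1. the gauge hangs by its eye on the peg, flat on the shoulder and let go, with the rod still home (horizontal distance between gauge_eye and peg below 0.006 m and z of gauge_eye in the frame of peg between 0.001 and 0.0075 m and angle between gauge's own z axis and vertical below 0.1 rad and contact force between the fingers and gauge below 0.1 N and z of rod_collar in the frame of bore_mouth below 0.009 m), for 0.3 s.
2. the rod is being drawn out of the barrel by the gripper (z of rod_collar in the frame of bore_mouth above 0.014 m and contact force between the fingers and rod above 1 N), for 0.1 s.
At the end, for the whole second after the job is handed in: Gauge flat (0.1 rad) on the peg's shoulder, eye over the pin (6 mm), let go. Rod collar level with it within 6 mm, rod within 6 mm of the bore axis, upright within 0.08 rad, still, gripped with over 2 N, pressing on the barrel with under 20 N and not on the gauge (horizontal distance between gauge_eye and peg below 0.006 m and z of gauge_eye in the frame of peg between 0.001 and 0.0075 m and angle between gauge's own z axis and vertical below 0.1 rad and contact force between each of the fingers, rod and gauge below 0.1 N and z of rod_collar in the frame of peg between -0.002 and 0.01 m and horizontal distance between rod_collar and bore_mouth below 0.006 m and angle between rod's own z axis and vertical below 0.08 rad and contact force between the fingers and rod above 2 N and linear speed of rod below 0.01 m/s and contact force between rod and stand below 20 N); the arm keeps its last pose, push and grip.
It fails at once if the rod was pulled right out of the barrel (z of rod_collar in the frame of bore_mouth above 0.066 m).
It fails at once if the rod was forced against the barrel (over 60 N) (contact force between rod and stand above 60 N).
It fails at once if a bystander was pushed away (over 30 mm) (distance of any of petri_dish, control_vial, timer from where it was at the start of the episode above 0.03 m).
It also fails if it takes over 45 s, if anything falls off the work surface, if the arm or the gripper's body presses on something with over 40 N, if the wrist force passes 120 N, or if a joint passes its speed limit or range.

## Robot

A 6-joint arm with a two-finger parallel gripper is mounted at the origin on a cart in front of the work surface, level with it; the furniture and walls round the work are solid. World frame = base frame: x ahead of the robot, y to its left, z up, the work surface at z = 0. Lengths are in m, angles in rad, forces in N, time in s.
With the tool pointing down it reaches from about 0.15 to 0.775 m from the base axis. Payload 6.1 kg.
Tool frame: the origin (TCP) lies at the very end of the fingers, on their centre line; the grasp point (between the pads) lies 19 mm behind it (bot.pinch_z is the x of the grasp point in the tool frame, in m); x points along the fingers, y is the direction in which the jaws open and shut, and the axes are right-handed (so a half turn about x gives the same grasp; the last joint's range is limited). The gripper opens to 85 mm and grips with 20 to 120 N. Pads are 22 mm wide; open, the fingers measure 114 mm over their backs; the gripper's body (76 mm by 85 mm) begins 54 mm behind the grasp point. The pads swing forward as they close: fully open they stand 13 mm farther back than shut.
Start: joints at [1.335, 0.126, -0.04, 1.405, 0, 1.571], TCP at [0.123, 0.51, 0.231] pointing down, gripper open.
Joint ranges: [-2.72, 2.72], [-0.95, 1.95], [-1.27, 1.35], [-1.78, 2.02], [-1.46, 1.47], [-3.14, 3.14]. Speed limits (rad/s): [2.39, 2.39, 3.01, 3.14, 3.14, 3.14].

## Interface

Orientations are given as a unit quaternion [x, y, z, w].
In Python, from station import state, grab_frame, camera_model, bot gives the robot as it stands. The module is installed in compiled form; this text tells all that it offers.
- The arm moves only by the tool jog_arm, never from a script. Its argument "targets" is a list of rows, each a list of 6 numbers: the shift along the tool's x, y, z in m, then the turn, a rotation vector about the tool's x, y, z in rad. In form: [[x, y, z, rx, ry, rz], ...]. A call has 1 to 8 rows; each row is the pose to reach, as a shift and turn from the pose commanded when the call began, along the tool's axes at that moment; what a row does not reach only later rows make up. A row lasts 1/10 s, in which the tool goes at most 50 mm and 8.59 degrees, less where a joint would pass 70% of its speed; a pose out of reach is approached as far as the arm can. A call with a gripper value outside its range is refused whole. "fingers" is the finger opening in m, from 0 to 0.0854, set as the call begins (left out, the last holds). The fingers move at their own pace and stop on an object; "grip_force" is the grip in N (left out, the last holds). Time passes only in rows, so rows that repeat a pose let the fingers close. It gives the time, the measured TCP pose, the force and the opening at its end, in the units of the state.
- state(): the state, without advancing time (a new reading comes with each control period).
- grab_frame(name): name is "scene" or "top" or "wrist"; returns the picture (480x640x3 uint8, blue, green, red); there is no depth.
- camera_model(name): a dict with "fovy" (degrees; the focal length in pixels is half the picture's height over the tangent of half this angle, whatever the lens; pixels are square), "cx", "cy" (the principal point, pixels), "dist" ([k1, k2, p1, p2, k3] as OpenCV has them; the pictures are not rectified), "world_to_cam" (4x4, takes a point from world to camera coordinates); the wrist camera has in their place "T_tool_cam" (4x4, takes a point from camera to tool coordinates, whose origin is the TCP and whose axes are the tool frame's). Camera axes: x right, y down, z forward; pixel columns grow to the right and rows downward; lengths in m; the calibration is good to about 2 mm. A picture is of the moment at which its call begins: read the wrist's pose just before it. camera_model takes no time and is no camera call.
- bot.job_done(): hands the job in, once; it reports no verdict.
The state is a dict: "time_s": time; "joint_positions": joint angles; "qd": joint speeds; "joint_torque": joint torques, N m; "eef_pos": TCP position; "ee_rot": TCP orientation; "contact_force": force on the tool from outside, world axes, zero at the start; "moment": the same for the moment, N m; "grip_width": finger opening in m.
Only numpy, scipy, OpenCV 4.12 (cv2) and the standard library are available. Lean on these libraries where they do the work, as an engineer would, in place of code of your own. Each camera call takes 0.05 s, during which the arm holds its last target.

## Working session

There is one attempt and no reset: what is moved stays moved. The work goes in short steps, Python scripts to look and compute and a tool call to move; the robot and the scene stay as the last step left them, time stands still between calls to the robot, and variables do not carry over. Pictures are saved under pics/ and viewed, and the job is handed in when it is done.

Besides the shell and the picture viewer there is one more tool, called after "Call:" by a JSON object that holds its "api" and its "payload". jog_arm: Moves the arm, as the interface text tells. Its arguments: {"type":"object","properties":{"targets":{"type":"array","items":{"type":"array","items":{"type":"number"}}},"fingers":{"type":"number"},"grip_force":{"type":"number"}},"required":["targets"]}

```bash
mkdir -p pics; python3 - <<'E'
from station import state, grab_frame, camera_model, bot
import cv2,numpy as np
s=state();print({k:np.round(v,3).tolist() for k,v in s.items()});print(bot.pinch_z)
for n in("scene","top","wrist"):
    print(n,camera_model(n))
    cv2.imwrite(f"pics/{n}0.png",grab_frame(n))
E
```

```text
{'time_s': 0.0, 'joint_positions': [1.335, 0.126, -0.041, 1.405, -0.0, 1.571], 'qd': [0.001, -0.002, -0.0, 0.001, 0.001, -0.002], 'joint_torque': [0.0, -43.591, 35.293, 0.017, -0.0, -0.0], 'eef_pos': [0.123, 0.51, 0.231], 'ee_rot': [0.083, 0.702, -0.084, 0.702], 'contact_force': [-0.21, -0.179, -0.993], 'moment': [-0.016, 0.009, -0.041], 'grip_width': 0.086}
-0.0187
scene {'fovy': 42.93517498401139, 'cx': 327.6905599191017, 'cy': 234.01674000581568, 'dist': array([-0.12423994,  0.        ,  0.        ,  0.        ,  0.        ]), 'world_to_cam': array([[ 0.81251182, -0.58293005, -0.00413519, -0.46240851],
       [-0.44594413, -0.61697532, -0.64844066,  0.29214575],
       [ 0.37544423,  0.52870976, -0.76125398,  0.7787256 ],
       [ 0.        ,  0.        ,  0.        ,  1.        ]])}
top {'fovy': 57.0223253591522, 'cx': 321.9317228076451, 'cy': 238.08609676306148, 'dist': array([-0.10283947,  0.        ,  0.        ,  0.        ,  0.        ]), 'world_to_cam': array([[-0.01681444, -0.99981602, -0.00923094,  0.02268116],
       [-0.99050802,  0.01791614, -0.13628231,  0.55629683],
       [ 0.13642262,  0.00685181, -0.99062703,  0.86291315],
       [ 0.        ,  0.        ,  0.        ,  1.        ]])}
wrist {'fovy': 65.45522714526042, 'cx': 321.2084265382136, 'cy': 242.34386983966058, 'dist': array([-0.04858882,  0.        ,  0.        ,  0.        ,  0.        ]), 'T_tool_cam': array([[-7.42027012e-04, -3.08531982e-01,  9.51213680e-01,
        -1.43420864e-01],
       [ 9.99999681e-01, -5.10534795e-04,  6.14489127e-04,
        -1.06746336e-03],
       [ 2.96038133e-04,  9.51213833e-01,  3.08532262e-01,
        -7.91221813e-02],
       [ 0.00000000e+00,  0.00000000e+00,  0.00000000e+00,
         1.00000000e+00]])}
```

View pics/scene0.png

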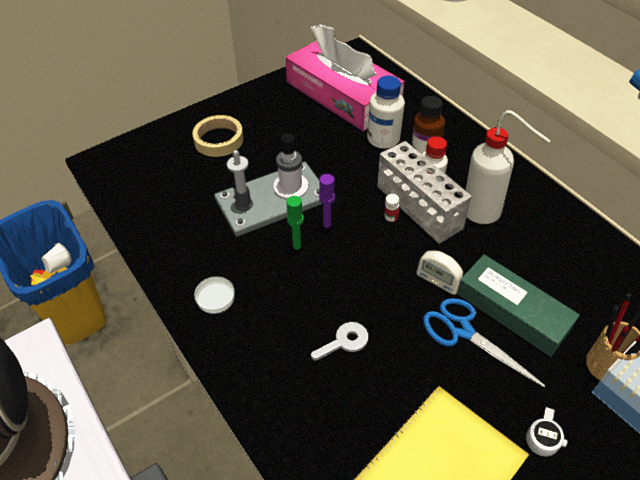

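View pics/top0.png

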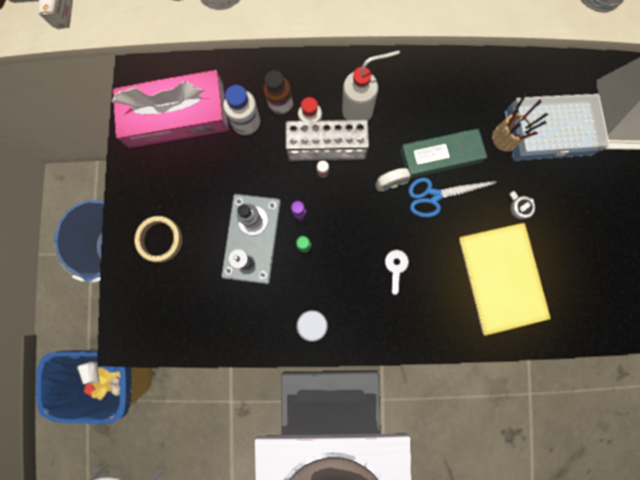

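View pics/wrist0.png

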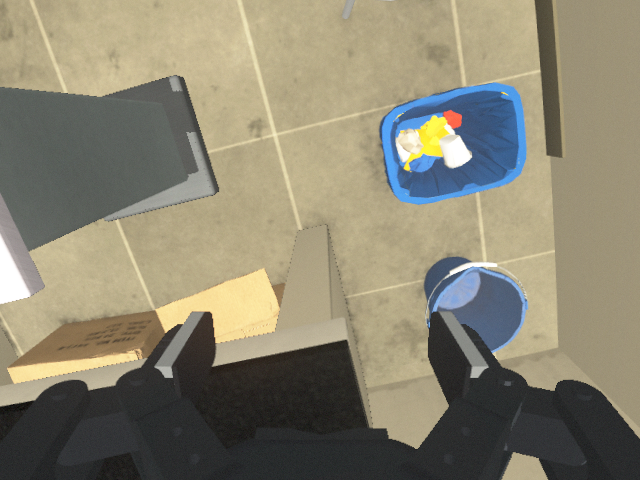

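The black-knobbed rod stands in the barrel (scene 288,150; top 248,213). The green rod (scene 294,210) and purple rod (scene 327,190) are decoys standing loose on the table. The gauge is at scene (345,340) and top (396,268), and the peg at scene (237,165) and top (238,258). I'll enlarge these.

```bash
cat > h.py <<'E'
import numpy as np,cv2
from scipy.spatial.transform import Rotation as R
from station import state, grab_frame, camera_model, bot
def K(m):
    f=240/np.tan(np.radians(m['fovy'])/2); return np.array([[f,0,m['cx']],[0,f,m['cy']],[0,0,1]])
def pose(n,s=None):
    m=camera_model(n)
    if 'world_to_cam' in m: return m,np.linalg.inv(m['world_to_cam'])
    s=s or state(); T=np.eye(4);T[:3,:3]=R.from_quat(s['ee_rot']).as_matrix();T[:3,3]=s['eef_pos']
    return m,T@m['T_tool_cam']
def ray(n,p,s=None):
    m,T=pose(n,s); u=cv2.undistortPoints(np.array([[p]],float),K(m),np.array(m['dist']))[0,0]
    d=T[:3,:3]@np.array([*u,1]); return T[:3,3],d/np.linalg.norm(d)
def onz(n,p,z,s=None):
    o,d=ray(n,p,s); return o+d*(z-o[2])/d[2]
def tri(rs):
    A=0;b=0
    for o,d in rs:
        P=np.eye(3)-np.outer(d,d);A=A+P;b=b+P@o
    x=np.linalg.solve(A,b); return x,[np.linalg.norm((np.eye(3)-np.outer(d,d))@(x-o)) for o,d in rs]
def proj(n,X,s=None):
    m,T=pose(n,s);W=np.linalg.inv(T)
    return cv2.projectPoints(np.atleast_2d(np.array(X,float)),cv2.Rodrigues(W[:3,:3])[0],W[:3,3],K(m),np.array(m['dist']))[0][:,0]
def crop(im,x,y,w,h,k,name):
    cv2.imwrite(name,cv2.resize(im[y:y+h,x:x+w],None,fx=k,fy=k,interpolation=cv2.INTER_CUBIC))
E
python3 - <<'E'
from h import *
a=cv2.imread('pics/scene0.png');b=cv2.imread('pics/top0.png')
crop(a,205,120,140,120,5,'pics/c1.png')
crop(b,215,185,100,105,5,'pics/c2.png')
x=cv2.resize(a[310:370,300:380],None,fx=5,fy=5,interpolation=2);y=cv2.resize(b[240:300,360:440],None,fx=5,fy=5,interpolation=2)
cv2.imwrite('pics/c3.png',np.hstack([x,y]))
E
```

```text
(no output)
```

View pics/c1.png

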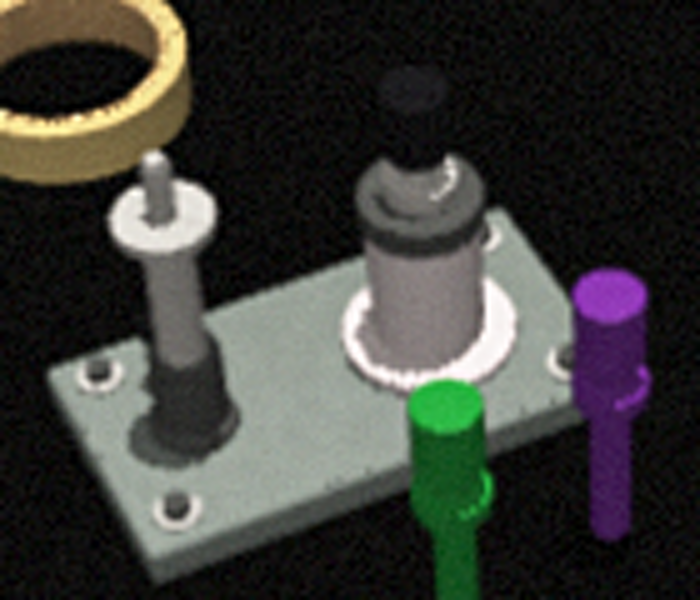

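View pics/c2.png

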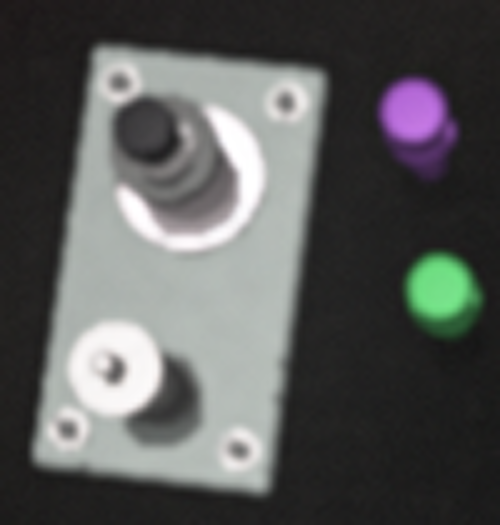

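View pics/c3.png

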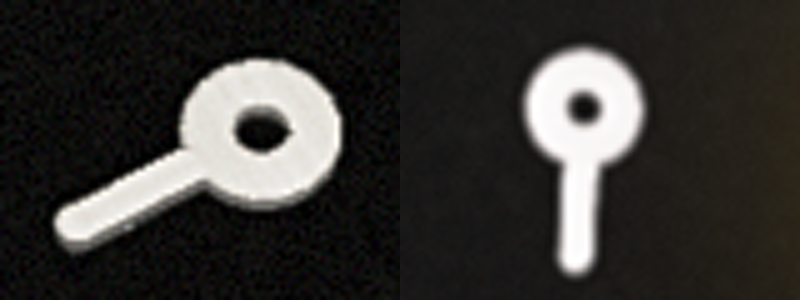

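```bash
python3 - <<'E'
from h import *
def px(x,y,x0,y0,k=5): return (x0+(x+.5)/k-.5,y0+(y+.5)/k-.5)
S=lambda x,y:ray('scene',px(x,y,205,120)); T=lambda x,y:ray('top',px(x,y,215,185))
for n,a,b in [('shoulder',(163,213),(115,369)),('knobtop',(414,88),(147,127)),('green',(446,406),(440,285)),('purple',(611,296),(413,109)),
 ('holeA',(99,373),(68,429)),('holeB',(176,507),(239,450))]:
    x,e=tri([S(*a),T(*b)]);print(n,x.round(4),np.round(e,4))
G=lambda x,y:ray('scene',px(x,y,300,310)); H=lambda x,y:ray('top',px(x-400,y,360,240))
for n,a,b in [('eye',(262,130),(584,107)),('tailend',(73,222),(576,262))]:
    x,e=tri([G(*a),H(*b)]);print(n,x.round(4),np.round(e,4))
for n,p,z in[('petri',(312,326),.016),('vial',(323,168),.048),('timer',(393,179),.055),('holeC',px(121,81,215,185),.016),('holeD',px(286,101,215,185),.016),('holeA',px(68,429,215,185),.016),('holeB',px(239,450,215,185),.016)]:
    print(n,onz('top',p,z).round(4))
E
```

```text
shoulder [0.5117 0.1699 0.1142] [0.0011 0.0011]
knobtop [0.5997 0.1553 0.1321] [0.001 0.001]
green [0.541  0.0487 0.1096] [0.0003 0.0003]
purple [0.6089 0.0581 0.1096] [0.0006 0.0006]
holeA [0.4959 0.2088 0.0179] [0.0009 0.0009]
holeB [0.4858 0.1372 0.0194] [0.0006 0.0006]
eye [ 0.51   -0.1427  0.006 ] [0.0005 0.0005]
tailend [ 0.4459 -0.1367  0.0095] [0.0012 0.0012]
petri [0.3787 0.0365 0.016 ]
vial [0.7015 0.0082 0.048 ]
timer [ 0.6736 -0.1345  0.055 ]
holeC [0.6429 0.1887 0.016 ]
holeD [0.6328 0.1181 0.016 ]
holeA [0.4952 0.2096 0.016 ]
holeB [0.4854 0.1379 0.016 ]
```

```bash
cat >> h.py <<'E'
def down(a):
    "tool pointing down, tool y at world angle a"
    x=np.array([0,0,-1.]);y=np.array([np.cos(a),np.sin(a),0]);return R.from_matrix(np.column_stack([x,y,np.cross(x,y)]))
def go(p,a,s=None,ref=None):
    "row from current pose to TCP p, tool-y angle a"
    s=s or state();Q=R.from_quat(s['ee_rot']) ;o=np.array(s['eef_pos'])
    D=down(a); r=(Q.inv()*D).as_rotvec()
    return np.round(np.r_[Q.inv().apply(np.array(p)-o),r],4).tolist()
E
python3 - <<'E'
from h import *
s=state();Q=R.from_quat(s['ee_rot']).as_matrix();print(Q.round(3), np.degrees(np.arctan2(Q[1,1],Q[0,1])))
for a in (1.478,1.478-np.pi): print(go([0.45,-0.1385,0.25],a))
E
```

```text
[[-0.     0.234  0.972]
 [-0.001  0.972 -0.234]
 [-1.    -0.001 -0.   ]] 76.49021386730593
[-0.0187, -0.5543, 0.4699, -0.143, -0.0001, 0.0012]
[-0.0187, -0.5543, 0.4699, 2.9986, 0.0018, 0.0002]
```

```bash
python3 - <<'E'
from h import *
print(go([0.44,0.165,0.28],1.478))
E
```

```text
[-0.049, -0.2615, 0.3893, -0.143, -0.0001, 0.0012]
```

Call:
{"api": "jog_arm", "payload": {"targets": [[-0.049,-0.2615,0.3893,-0.143,0,0],[-0.049,-0.2615,0.3893,-0.143,0,0],[-0.049,-0.2615,0.3893,-0.143,0,0],[-0.049,-0.2615,0.3893,-0.143,0,0],[-0.049,-0.2615,0.3893,-0.143,0,0],[-0.049,-0.2615,0.3893,-0.143,0,0],[-0.049,-0.2615,0.3893,-0.143,0,0],[-0.049,-0.2615,0.3893,-0.143,0,0]], "fingers": 0.085}}

```text
time_s: 0.95
eef_pos: [0.3919, 0.2167, 0.2729]
ee_rot: [0.033, 0.706, -0.033, 0.706]
contact_force: [0.8, 0.7, -0.4]
grip_width: 0.085
```

Call:
{"api": "jog_arm", "payload": {"targets": [[0,-0.013,0.02,0,0,0],[0,-0.013,0.02,0,0,0],[0,-0.013,0.02,0,0,0]]}}

```text
time_s: 1.25
eef_pos: [0.4097, 0.2034, 0.2723]
ee_rot: [0.033, 0.707, -0.033, 0.706]
contact_force: [0.7, 0.4, 0.2]
grip_width: 0.085
```

```bash
python3 - <<'E'
from h import *
import json
s=state();json.dump({k:np.array(v).tolist() for k,v in s.items()},open('s1.json','w'))
im=grab_frame('wrist');cv2.imwrite('pics/w1.png',im)
print(s['eef_pos'])
P=[[.5117,.1699,.1142],[.5997,.1553,.1321]];print(proj('wrist',P,s))
E
```

```text
[0.40971657 0.2034059  0.27233853]
[[296.47774759 331.33901837]
 [290.94075952 422.00634244]]
```

View pics/w1.png

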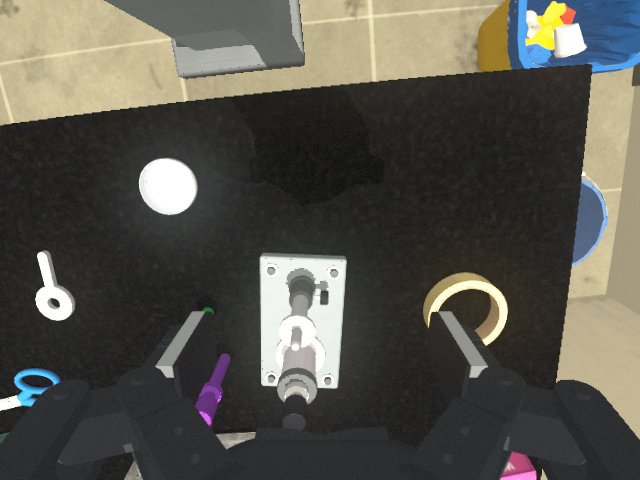

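The wrist view shows the peg shoulder at about (296,330) and the knob top at (293,422), both where the two-view estimate predicted. The gauge eye is at (57,303). I'll refine these and work out the gauge approach.

```bash
python3 - <<'E'
from h import *
im=cv2.imread('pics/w1.png')
a=cv2.resize(im[300:450,250:350],None,fx=4,fy=4,interpolation=2);b=cv2.resize(im[240:340,20:100],None,fx=5,fy=5,interpolation=2)
b=np.vstack([b,np.zeros((100,400,3),np.uint8)]);cv2.imwrite('pics/c4.png',np.hstack([a,b]))
E
```

```text
(no output)
```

View pics/c4.png

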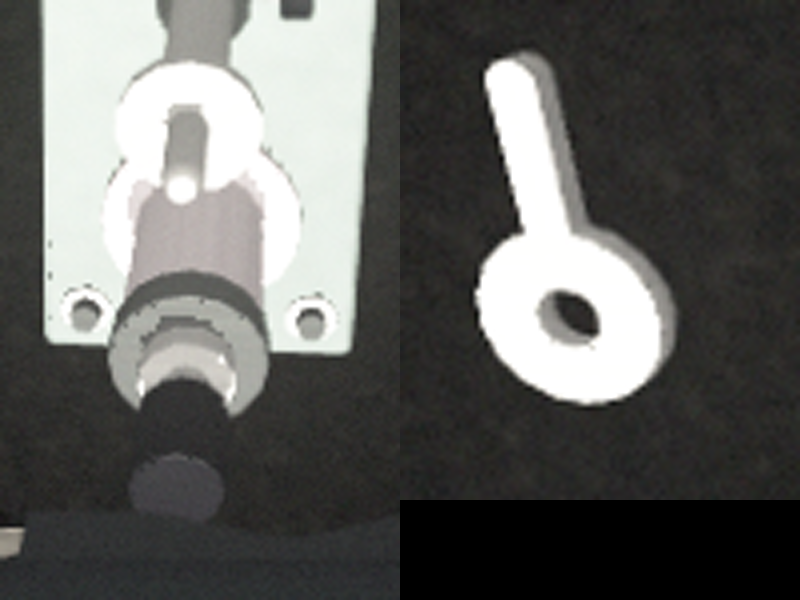

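```bash
python3 - <<'E'
from h import *
import json
s=json.load(open('s1.json'))
def px(x,y,x0,y0,k=5): return (x0+(x+.5)/k-.5,y0+(y+.5)/k-.5)
W=lambda x,y,k:ray('wrist',px(x,y,*( (250,300) if k==4 else (20,240)),k),s)
S=lambda x,y:ray('scene',px(x,y,205,120)); T=lambda x,y:ray('top',px(x,y,215,185))
for n,a,b,w in [('shoulder',(163,213),(115,369),(189,129)),('knobtop',(414,88),(147,127),(176,489))]:
    for rs in ([S(*a),T(*b),W(*w,4)],[S(*a),W(*w,4)],[T(*b),W(*w,4)]):
        x,e=tri(rs);print(n,x.round(4),np.round(e,4))
G=lambda x,y:ray('scene',px(x,y,300,310)); H=lambda x,y:ray('top',px(x-400,y,360,240))
for n,a,b,w in [('eye',(262,130),(584,107),(169,318)),('tailend',(73,222),(576,262),(111,78))]:
    x,e=tri([G(*a),H(*b),W(*w,5)]);print(n,x.round(4),np.round(e,4))
print(go([0.44,-0.1385,0.2],1.478))
E
```

```text
shoulder [0.5119 0.17   0.1142] [0.001  0.0012 0.0004]
shoulder [0.5129 0.1701 0.1135] [0.0002 0.0002]
shoulder [0.5107 0.1702 0.1164] [0.0004 0.0004]
knobtop [0.6005 0.1567 0.1306] [0.001  0.0015 0.0011]
knobtop [0.6021 0.1574 0.1297] [0. 0.]
knobtop [0.5994 0.1568 0.1316] [0.0012 0.0012]
eye [ 0.5099 -0.1429  0.0072] [0.0005 0.0007 0.0004]
tailend [ 0.4462 -0.1364  0.0084] [0.0012 0.0014 0.0004]
[0.0724, -0.3381, 0.0624, -0.0, -0.0009, 0.0001]
```

```bash
python3 - <<'E'
from h import *
print(go([0.465,-0.1383,0.07],1.469))
E
```

```text
[0.2024, -0.3356, 0.0874, 0.009, -0.0009, 0.0002]
```

Call:
{"api": "jog_arm", "payload": {"targets": [[0.1,-0.3356,0.0874,0.009,-0.0009,0],[0.13,-0.3356,0.0874,0.009,-0.0009,0],[0.15,-0.3356,0.0874,0.009,-0.0009,0],[0.2,-0.3356,0.0874,0.009,-0.0009,0],[0.2,-0.3356,0.0874,0.009,-0.0009,0],[0.2,-0.3356,0.0874,0.009,-0.0009,0],[0.2,-0.3356,0.0874,0.009,-0.0009,0],[0.2,-0.3356,0.0874,0.009,-0.0009,0]], "fingers": 0.04}}

```text
time_s: 2.1
eef_pos: [0.4652, -0.1356, 0.074]
ee_rot: [0.035, 0.706, -0.035, 0.707]
contact_force: [0.9, 0.3, -0.1]
grip_width: 0.0406
```

Call:
{"api": "jog_arm", "payload": {"targets": [[0,0,0,0,0,0],[0,0,0,0,0,0],[0,0,0,0,0,0]]}}

```text
time_s: 2.4
eef_pos: [0.4656, -0.1341, 0.0757]
ee_rot: [0.035, 0.706, -0.035, 0.707]
contact_force: [0.1, -0.1, 0.3]
grip_width: 0.04
```

```bash
python3 - <<'E'
from h import *
s=state();im=grab_frame('wrist');cv2.imwrite('pics/w2.png',im)
print(np.round(s['eef_pos'],4),s['grip_width'],go([0.4651,-0.1383,0.02],1.469))
print(proj('wrist',[[.5099,-.1429,.008],[.4651,-.1383,.008]],s),proj('wrist',[s['eef_pos']],s))
E
```

```text
[ 0.4656 -0.1341  0.0757] 0.03997651936279894 [0.0559, -0.0042, -0.0005, 0.0025, 0.0024, -0.0]
[[315.94579327 324.69462694]
 [315.77815502 259.01274293]] [[323.46604386 314.47214781]]
```

View pics/w2.png

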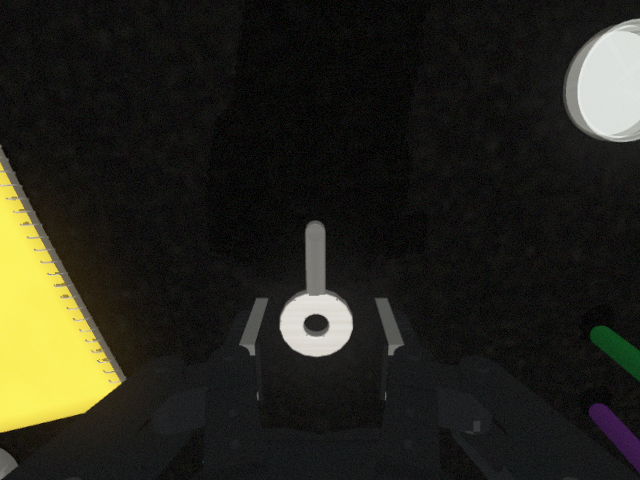

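The eye sits at (316,324), exactly as predicted, and the tail is lined up between the fingers. Next I descend.

Call:
{"api": "jog_arm", "payload": {"targets": [[0.03,-0.0042,-0.0005,0.0025,0.0024,0],[0.055,-0.0042,-0.0005,0.0025,0.0024,0],[0.055,-0.0042,-0.0005,0.0025,0.0024,0],[0.055,-0.0042,-0.0005,0.0025,0.0024,0],[0.055,-0.0042,-0.0005,0.0025,0.0024,0]], "fingers": 0.03}}

```text
time_s: 2.95
eef_pos: [0.4656, -0.1394, 0.0217]
ee_rot: [0.036, 0.706, -0.037, 0.707]
contact_force: [0.0, -1.0, -0.3]
grip_width: 0.0303
```

```bash
python3 - <<'E'
from h import *
s=state()
print(np.round(s['eef_pos'],4),s['grip_width'],go([0.4651,-0.1383,0.004],1.469))
E
```

```text
[ 0.4656 -0.1394  0.0217] 0.030270679945286122 [0.0177, 0.001, -0.0006, -0.0014, 0.0011, 0.0004]
```

Call:
{"api": "jog_arm", "payload": {"targets": [[0.01,0.001,-0.0006,-0.0014,0.0011,0],[0.018,0.001,-0.0006,-0.0014,0.0011,0],[0.018,0.001,-0.0006,-0.0014,0.0011,0],[0.018,0.001,-0.0006,-0.0014,0.0011,0]]}}

```text
time_s: 3.35
eef_pos: [0.4634, -0.1386, 0.0015]
ee_rot: [0.037, 0.707, -0.036, 0.705]
contact_force: [1.1, 0.2, 0.5]
grip_width: 0.0299
```

Call:
{"api": "jog_arm", "payload": {"targets": [[0,0,0,0,0,0],[0,0,0,0,0,0],[0,0,0,0,0,0],[0,0,0,0,0,0],[0,0,0,0,0,0]], "fingers": 0.0, "grip_force": 80}}

```text
time_s: 3.85
eef_pos: [0.4641, -0.1387, 0.0023]
ee_rot: [0.036, 0.707, -0.036, 0.705]
contact_force: [-1.8, 1.3, 5.1]
grip_width: 0.0088
```

```bash
python3 - <<'E'
from h import *
print(state()['grip_width'])
im=grab_frame('wrist');crop(im,200,180,240,180,3,'pics/w3.png')
E
```

```text
0.008817490460038413
```

View pics/w3.png

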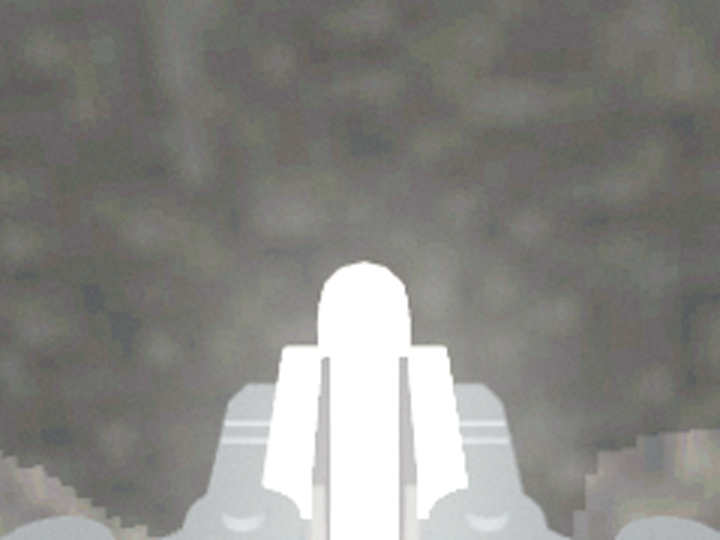

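The tail is held centred between the pads. Lift and check that it stays level.

Call:
{"api": "jog_arm", "payload": {"targets": [[-0.02,0,0,0,0,0],[-0.05,0,0,0,0,0],[-0.1,0,0,0,0,0],[-0.15,0,0,0,0,0],[-0.19,0,0,0,0,0],[-0.19,0,0,0,0,0],[-0.19,0,0,0,0,0],[-0.19,0,0,0,0,0]]}}

```text
time_s: 4.7
eef_pos: [0.4635, -0.1384, 0.1901]
ee_rot: [0.037, 0.708, -0.036, 0.704]
contact_force: [-0.3, 0.7, -2.2]
grip_width: 0.0091
```

```bash
python3 - <<'E'
from h import *
s=state();print(np.round(s['eef_pos'],4),s['grip_width'])
im=grab_frame('wrist');a=cv2.resize(im[240:400,220:420],None,fx=3,fy=3)
im2=grab_frame('scene');cv2.imwrite('pics/s4.png',im2)
cv2.imwrite('pics/w4.png',a)
E
```

```text
[ 0.4635 -0.1384  0.1901] 0.00906068059550565
```

View pics/w4.png

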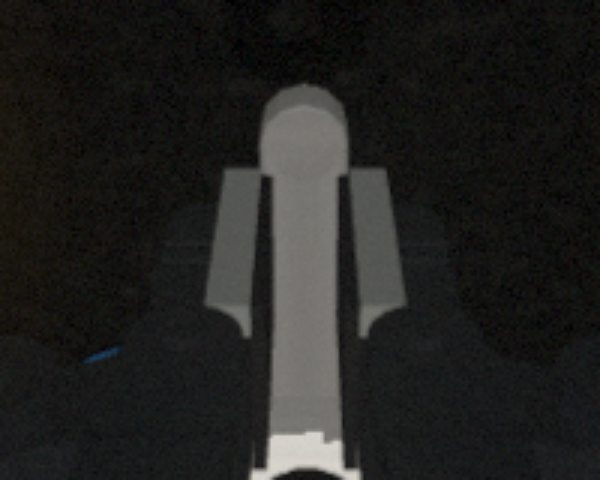

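View pics/s4.png

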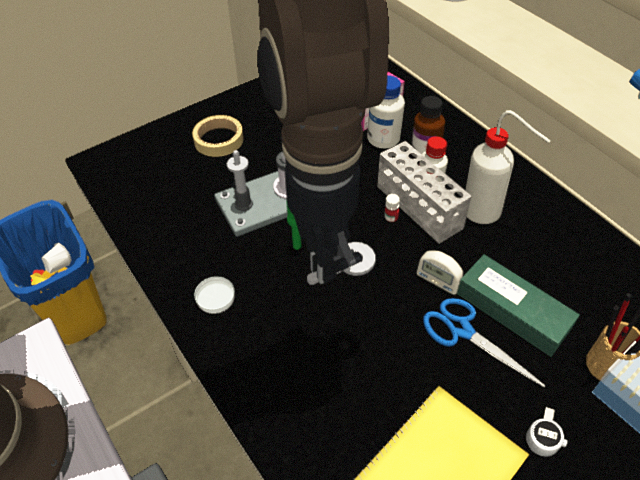

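```bash
python3 - <<'E'
from h import *
from scipy.optimize import least_squares
s=state();Q=R.from_quat(s['ee_rot']).as_matrix();print(Q.round(4))
T=np.eye(4);T[:3,:3]=Q;T[:3,3]=s['eef_pos']
obs=np.array([275.,268.2,396.5])
def pts(p):
    d,h,th=p # in tool frame: z tool = gauge +x ; x tool = down
    c,si=np.cos(th),np.sin(th)
    out=[]
    for u,v in((-68,4),(-68,-4),(-8,4)):
        u/=1000;v/=1000
        z=d+u*c+v*si; x=h+u*si-v*c   # th>0: disc end down
        out.append((T@[x,0,z,1])[:3])
    return out
f=lambda p:np.r_[proj('wrist',pts(p),s)[:,1]-obs]
r=least_squares(f,[.045,-.002,0]);print(r.x,r.fun,r.cost)
for th in(-.1,0,.1,.2,.3):
  r=least_squares(lambda p:f([p[0],-.003,th]),[.045]);print(th,r.x,r.fun.round(1))
im=grab_frame('top');crop(im,330,210,160,120,5,'pics/t4.png')
im=grab_frame('scene');crop(im,290,220,120,90,6,'pics/s4c.png')
E
```

```text
[[-5.900e-03  1.027e-01  9.947e-01]
 [ 1.200e-03  9.947e-01 -1.027e-01]
 [-1.000e+00  6.000e-04 -6.000e-03]]
[ 0.04895311  0.00061257 -0.02658055] [ 0.00000000e+00 -1.70530257e-13  0.00000000e+00] 1.454028420503369e-26
-0.1 [0.04857066] [-2.1 -0.7  3.5]
0 [0.04645575] [-0.3 -1.   1.6]
0.1 [0.04376563] [ 2.  -1.1 -1.3]
0.2 [0.04050606] [ 4.6 -0.9 -5.2]
0.3 [0.03669197] [  7.6  -0.5 -10.2]
```

View pics/s4c.png

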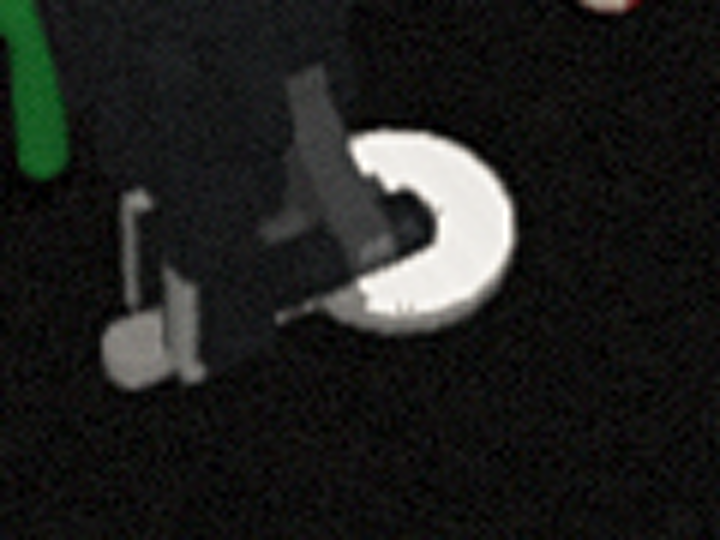

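View pics/t4.png

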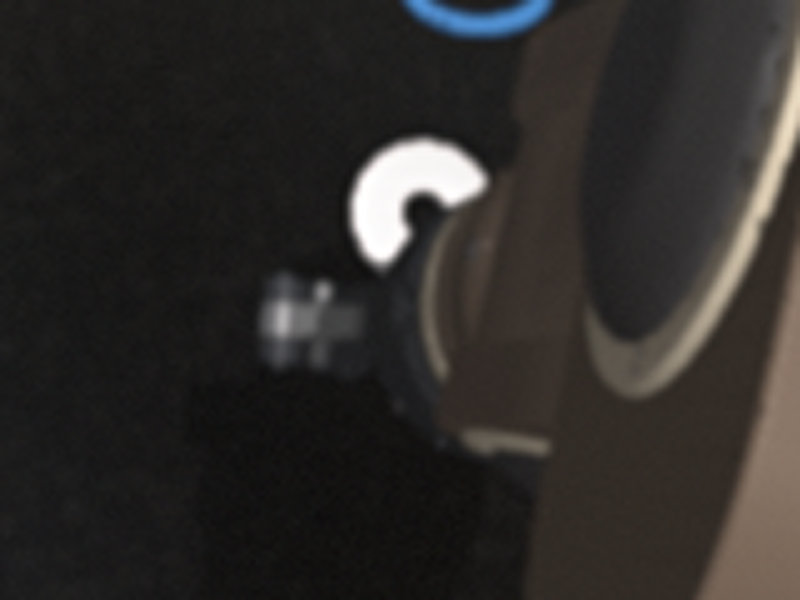

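```bash
python3 - <<'E'
from h import *
def px(x,y,x0,y0,k=5): return (x0+(x+.5)/k-.5,y0+(y+.5)/k-.5)
s=state();
x,e=tri([ray('scene',px(415,223,290,220,6)),ray('top',px(424,211,330,210))]);print(x.round(4),np.round(e,4))
Q=R.from_quat(s['ee_rot']);print(Q.inv().apply(x-np.array(s['eef_pos'])).round(4), Q.inv().apply(x-np.array(s['eef_pos']))[0])
# overlay fit of ellipse
for nm,X in(('scene',x),('top',x)):
    for th in(-.1,0,.1):
        d=Q.as_matrix()[:,2].copy();d[2]=-np.sin(th);y=Q.as_matrix()[:,1]
        C=[x+.024*(np.cos(t)*d+np.sin(t)*y) for t in np.linspace(0,6.28,200)]
        p=proj(nm,C); o,k=((290,220),6) if nm=='scene' else((330,210),5)
        p=(p-o+.5)*k-.5; print(nm,th,p.min(0).round(),p.max(0).round())
E
```

```text
[ 0.511  -0.1443  0.1928] [0.002 0.002]
[-0.0027 -0.001   0.0477] -0.0026558313905836327
scene -0.1 [288. 131.] [524. 323.]
scene 0 [288. 135.] [523. 320.]
scene 0.1 [288. 138.] [522. 316.]
top -0.1 [356. 134.] [497. 277.]
top 0 [356. 135.] [497. 277.]
top 0.1 [356. 136.] [497. 276.]
```

```bash
python3 - <<'E'
from h import *
def px(x,y,x0,y0,k=5): return (x0+(x+.5)/k-.5,y0+(y+.5)/k-.5)
s=state();Q=R.from_quat(s['ee_rot'])
x,e=tri([ray('scene',px(410,220,290,220,6)),ray('top',px(418,213,330,210))]);print(x.round(4),np.round(e,4))
l=Q.inv().apply(x-np.array(s['eef_pos']));print(l.round(4))
a=np.arctan2(*Q.as_matrix()[[1,0],1]);print(a)
peg=np.array([.5119,.170])
for off in (0.0465,.0475):
    D=down(1.42).as_matrix(); print(peg-off*D[:2,2])
E
```

```text
[ 0.5107 -0.1426  0.192 ] [0.0023 0.0023]
[-0.0019  0.0008  0.0473]
1.4678979239164653
[0.46592769 0.17698548]
[0.46493904 0.17713571]
```

```bash
python3 - <<'E'
from h import *
print(go([.4658,.1748,.17],1.468))
E
```

```text
[0.0207, 0.3118, -0.0299, -0.0001, -0.0053, -0.0005]
```

Call:
{"api": "jog_arm", "payload": {"targets": [[0,0.03,-0.003,0,-0.005,0],[0,0.07,-0.007,0,-0.005,0],[0,0.115,-0.011,0,-0.005,0],[0,0.16,-0.015,0,-0.005,0],[0,0.205,-0.02,0,-0.005,0],[0,0.25,-0.024,0,-0.005,0],[0.01,0.29,-0.028,0,-0.005,0],[0.02,0.312,-0.03,0,-0.005,0]]}}

```text
time_s: 5.7
eef_pos: [0.4661, 0.1776, 0.1711]
ee_rot: [0.036, 0.706, -0.035, 0.707]
contact_force: [-0.5, -0.5, -2.5]
grip_width: 0.0088
```

Call:
{"api": "jog_arm", "payload": {"targets": [[0,0,0,0,0,0],[0,0,0,0,0,0],[0,0,0,0,0,0],[0,0,0,0,0,0]]}}

```text
time_s: 6.1
eef_pos: [0.4667, 0.1738, 0.1723]
ee_rot: [0.037, 0.705, -0.037, 0.707]
contact_force: [0.0, 0.5, -1.5]
grip_width: 0.0085
```

```bash
python3 - <<'E'
from h import *
s=state();print(np.round(s['eef_pos'],4),s['grip_width'],go([.4658,.1748,.17],1.468))
im=grab_frame('top');crop(im,195,190,120,100,6,'pics/t5.png')
im=grab_frame('scene');crop(im,190,110,120,100,6,'pics/s5.png')
im=grab_frame('wrist');cv2.imwrite('pics/w5.png',im)
E
```

```text
[0.4667 0.1738 0.1723] 0.008511822910273482 [0.0023, 0.0009, -0.001, -0.0017, 0.0029, -0.0001]
```

View pics/s5.png

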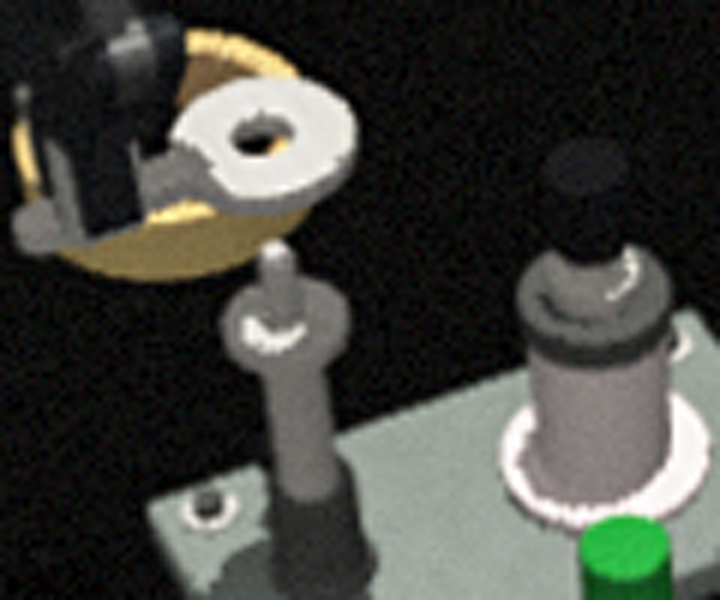

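View pics/t5.png

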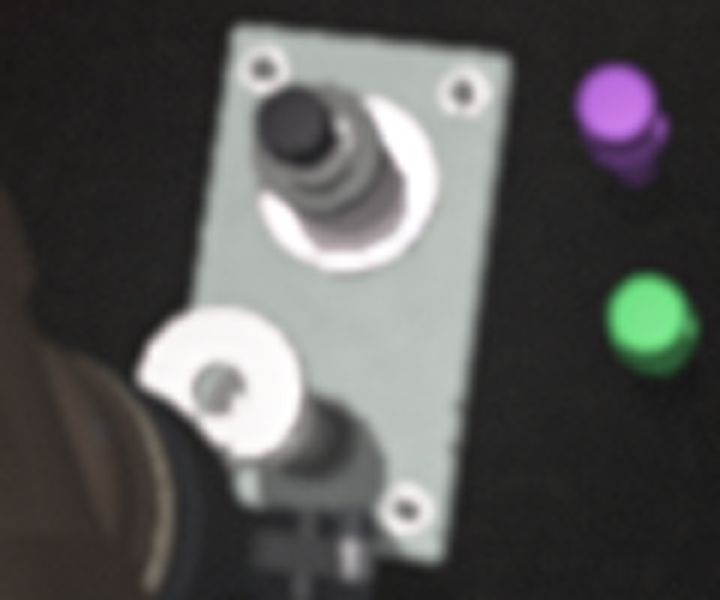

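View pics/w5.png

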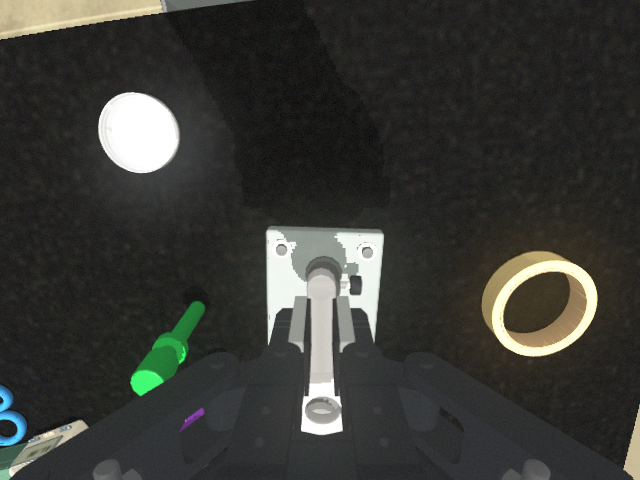

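```bash
python3 - <<'E'
from h import *
def px(x,y,x0,y0,k=6): return (x0+(x+.5)/k-.5,y0+(y+.5)/k-.5)
s=state();Q=R.from_quat(s['ee_rot'])
S=ray('scene',px(263,137,190,110));T=ray('top',px(220,388,195,190))
x,e=tri([S,T]);print('eye',x.round(4),np.round(e,4),Q.inv().apply(x-np.array(s['eef_pos'])).round(4))
x,e=tri([S,T,ray('wrist',(322.5,406),s)]);print('eye',x.round(4),np.round(e,4),Q.inv().apply(x-np.array(s['eef_pos'])).round(4))
S2=ray('scene',px(283,324,190,110));x,e=tri([S2,ray('scene',px(283,324,190,110))]) if 0 else (0,0)
# pin prediction
for P in ([.5117,.1699],[.5119,.17],[.5129,.1701]):
  print(((proj('scene',[[*P,.1142],[*P,.1392]])-[190,110]+.5)*6-.5).round(1), ((proj('top',[[*P,.1142],[*P,.1392]])-[195,190]+.5)*6-.5).round(1))
print(Q.as_matrix()[:,0])
E
```

```text
eye [0.5129 0.1687 0.1765] [0.0007 0.0007] [-0.004  -0.0005  0.0465]
eye [0.5129 0.1689 0.176 ] [0.0009 0.0006 0.0003] [-0.0035 -0.0003  0.0464]
[[281.5 316.4]
 [270.6 246.3]] [[259.5 409.8]
 [243.2 402.2]]
[[282.  315.9]
 [271.1 245.8]] [[259.2 409.2]
 [242.8 401.6]]
[[285.  314.2]
 [274.2 244.1]] [[258.9 406. ]
 [242.5 398.3]]
[ 3.02245713e-03 -8.14798535e-05 -9.99995429e-01]
```

Eye is at (0.513,0.169) against the peg at (0.5125,0.170), which is well within the 3 mm play. I'm nudging y by 1 mm and lowering over the pin.

Call:
{"api": "jog_arm", "payload": {"targets": [[0.01,0.001,0,-0.001,0.003,0],[0.02,0.001,0,-0.001,0.003,0],[0.028,0.001,0,-0.001,0.003,0],[0.034,0.001,0,-0.001,0.003,0],[0.04,0.001,0,-0.001,0.003,0],[0.043,0.001,0,-0.001,0.003,0],[0.043,0.001,0,-0.001,0.003,0]]}}

```text
time_s: 6.95
eef_pos: [0.4664, 0.1757, 0.1284]
ee_rot: [0.036, 0.707, -0.036, 0.706]
contact_force: [-1.0, -0.4, -1.6]
grip_width: 0.0088
```

```bash
python3 - <<'E'
from h import *
s=state();print(np.round(s['eef_pos'],4),s['grip_width'],np.round(s['contact_force'],2))
a=cv2.resize(grab_frame('top')[200:290,205:305],None,fx=4,fy=4,interpolation=2)
b=cv2.resize(grab_frame('scene')[110:200,190:290],None,fx=4,fy=4,interpolation=2)
cv2.imwrite('pics/c6.png',np.hstack([b,a]))
E
```

```text
[0.4664 0.1757 0.1284] 0.00876947134923777 [-1.   -0.37 -1.59]
```

View pics/c6.png

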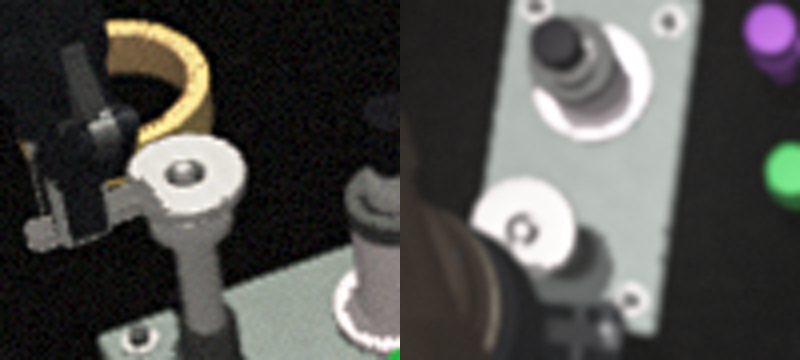

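The pin tip shows through the eye, centred in both views. I'm lowering gently onto the shoulder.

Call:
{"api": "jog_arm", "payload": {"targets": [[0.003,0,0,0,0,0],[0.006,0,0,0,0,0],[0.007,0,0,0,0,0],[0.007,0,0,0,0,0]]}}

```text
time_s: 7.45
eef_pos: [0.4666, 0.1757, 0.1217]
ee_rot: [0.036, 0.707, -0.036, 0.706]
contact_force: [0.5, -0.0, -0.9]
grip_width: 0.0089
```

Call:
{"api": "jog_arm", "payload": {"targets": [[0.001,0,0,0,0,0],[0.002,0,0,0,0,0],[0.002,0,0,0,0,0]]}}

```text
time_s: 7.75
eef_pos: [0.4666, 0.1757, 0.1198]
ee_rot: [0.036, 0.706, -0.036, 0.706]
contact_force: [0.6, 0.8, -1.2]
grip_width: 0.0091
```

Call:
{"api": "jog_arm", "payload": {"targets": [[0.001,0,0,0,0,0],[0.0015,0,0,0,0,0],[0.0015,0,0,0,0,0]]}}

```text
time_s: 8.05
eef_pos: [0.4666, 0.1758, 0.1183]
ee_rot: [0.036, 0.706, -0.036, 0.706]
contact_force: [0.2, 0.6, -1.6]
grip_width: 0.0083
```

Call:
{"api": "jog_arm", "payload": {"targets": [[0.001,0,0,0,0,0],[0.0015,0,0,0,0,0],[0.0015,0,0,0,0,0]]}}

```text
time_s: 8.35
eef_pos: [0.4666, 0.1757, 0.1168]
ee_rot: [0.036, 0.706, -0.036, 0.706]
contact_force: [-0.8, -0.2, -1.4]
grip_width: 0.0084
```

Call:
{"api": "jog_arm", "payload": {"targets": [[0.0005,0,0,0,0,0],[0.001,0,0,0,0,0],[0.001,0,0,0,0,0]]}}

```text
time_s: 8.65
eef_pos: [0.4667, 0.1758, 0.1159]
ee_rot: [0.036, 0.706, -0.036, 0.706]
contact_force: [0.3, 0.2, -1.0]
grip_width: 0.0087
```

Call:
{"api": "jog_arm", "payload": {"targets": [[0.0005,0,0,0,0,0],[0.001,0,0,0,0,0],[0.001,0,0,0,0,0]]}}

```text
time_s: 8.95
eef_pos: [0.4667, 0.1758, 0.1153]
ee_rot: [0.036, 0.706, -0.036, 0.706]
contact_force: [-1.8, -0.3, 2.8]
grip_width: 0.0086
```

Contact at TCP z 0.1153, which puts the shoulder at about 0.113. Releasing.

Call:
{"api": "jog_arm", "payload": {"targets": [[0,0,0,0,0,0],[0,0,0,0,0,0],[0,0,0,0,0,0],[0,0,0,0,0,0]], "fingers": 0.04}}

```text
time_s: 9.35
eef_pos: [0.4667, 0.1758, 0.1149]
ee_rot: [0.036, 0.706, -0.036, 0.706]
contact_force: [0.3, -0.7, 0.8]
grip_width: 0.0397
```

Call:
{"api": "jog_arm", "payload": {"targets": [[-0.01,0,0,0,0,0],[-0.03,0,0,0,0,0],[-0.06,0,0,0,0,0],[-0.1,0,0,0,0,0],[-0.11,0,0,0,0,0],[-0.11,0,0,0,0,0]]}}

```text
time_s: 9.95
eef_pos: [0.4678, 0.1762, 0.2274]
ee_rot: [0.037, 0.705, -0.035, 0.707]
contact_force: [0.2, -0.2, -0.7]
grip_width: 0.0398
```

Call:
{"api": "jog_arm", "payload": {"targets": [[-0.02,0,-0.04,0,0,0],[-0.02,0,-0.08,0,0,0],[-0.02,0,-0.11,0,0,0],[-0.02,0,-0.11,0,0,0],[-0.02,0,-0.11,0,0,0]]}}

```text
time_s: 10.45
eef_pos: [0.3569, 0.1869, 0.2442]
ee_rot: [0.036, 0.707, -0.036, 0.706]
contact_force: [0.4, -0.5, -0.5]
grip_width: 0.0402
```

```bash
python3 - <<'E'
from h import *
import json
s=state();json.dump({k:np.array(v).tolist() for k,v in s.items()},open('s7.json','w'));print(np.round(s['eef_pos'],4),s['grip_width'],np.round(s['contact_force'],2))
w=grab_frame('wrist');cv2.imwrite('pics/w7.png',w)
a=cv2.resize(grab_frame('top')[190:290,210:280],None,fx=6,fy=6,interpolation=2)
b=cv2.resize(grab_frame('scene')[120:220,200:320],None,fx=6,fy=6,interpolation=2)
cv2.imwrite('pics/s7.png',b);cv2.imwrite('pics/t7.png',a)
E
```

```text
[0.3569 0.1869 0.2442] 0.04023627861827065 [ 0.38 -0.5  -0.52]
```

View pics/s7.png

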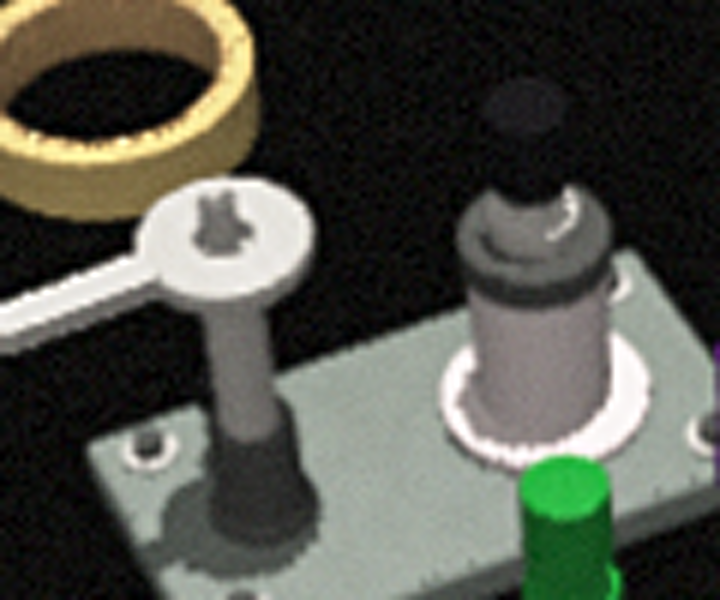

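View pics/t7.png

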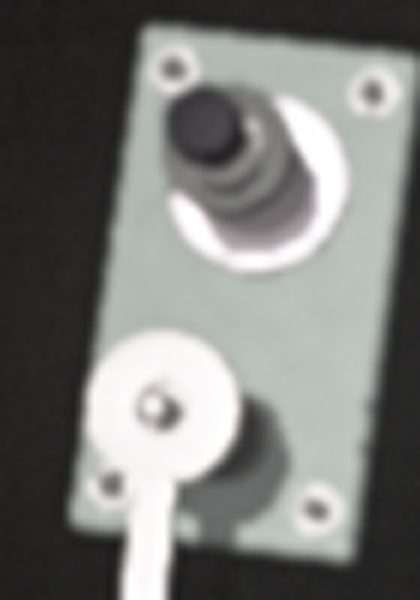

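View pics/w7.png

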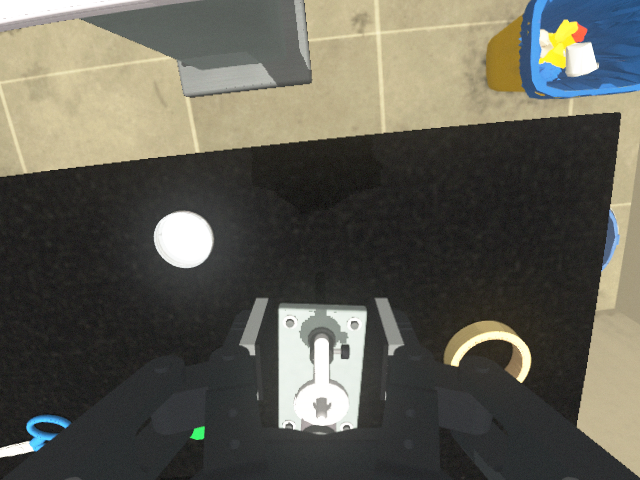

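The gauge hangs flat: the pin comes through the eye at scene crop (220,215) and top crop (160,408), and the shoulder is covered. Next I move above the knob.

```bash
python3 - <<'E'
from h import *
print(go([.57,.157,.235],1.468))
E
```

```text
[0.009, -0.0081, 0.214, 0.0004, -0.0013, 0.0006]
```

Call:
{"api": "jog_arm", "payload": {"targets": [[0,0,0.03,0,0,0],[0,0,0.07,0,0,0],[0,0,0.11,0,0,0],[0,0,0.15,0,0,0],[0.009,-0.008,0.19,0,0,0],[0.009,-0.008,0.214,0,0,0],[0.009,-0.008,0.214,0,0,0],[0.009,-0.008,0.214,0,0,0]], "fingers": 0.06}}

```text
time_s: 11.4
eef_pos: [0.5699, 0.1567, 0.2344]
ee_rot: [0.036, 0.707, -0.037, 0.705]
contact_force: [-0.6, 0.2, 0.2]
grip_width: 0.0601
```

Call:
{"api": "jog_arm", "payload": {"targets": [[0,0,0,0,0,0],[0,0,0,0,0,0],[0,0,0,0,0,0]]}}

```text
time_s: 11.7
eef_pos: [0.5688, 0.1575, 0.2365]
ee_rot: [0.036, 0.706, -0.036, 0.706]
contact_force: [0.8, 0.6, 0.9]
grip_width: 0.0599
```

```bash
python3 - <<'E'
from h import *
import json
s=state();json.dump({k:np.array(v).tolist() for k,v in s.items()},open('s8.json','w'));print(np.round(s['eef_pos'],4),s['grip_width'])
w=grab_frame('wrist');crop(w,220,180,200,200,3,'pics/w8.png')
print((proj('wrist',[[.6005,.1567,.131]],s)-[220,180])*3)
E
```

```text
[0.5688 0.1575 0.2365] 0.059906768788659456
[[317.24580758 305.22788907]]
```

View pics/w8.png

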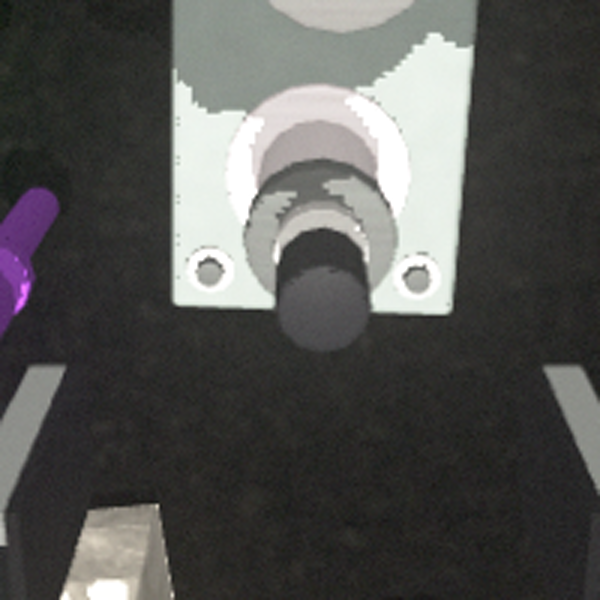

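```bash
python3 - <<'E'
from h import *
import json
s=json.load(open('s8.json'));s1=json.load(open('s1.json'))
def px(x,y,x0,y0,k): return (x0+(x+.5)/k-.5,y0+(y+.5)/k-.5)
w=ray('wrist',px(323.5,308.5,220,180,3),s)
print(onz('wrist',px(323.5,308.5,220,180,3),.131,s))
rs=[w,ray('wrist',px(176,489,250,300,4),s1),ray('scene',px(414,88,205,120,5)),ray('top',px(147,127,215,185,5))]
print(tri(rs),tri(rs[:3]),tri([rs[0],rs[2]]))
# barrel ring top ellipse centre, z .085
print(onz('wrist',px(320.5,240,220,180,3),.085,s))
D=down(1.468).as_matrix()
print(go([.6007,.1577,.160],1.468))
E
```

```text
[0.6012268 0.1579076 0.131    ]
(array([0.60087116, 0.1570719 , 0.13032441]), [np.float64(0.0010198844554182812), np.float64(0.0006862517949213268), np.float64(0.0008231477211193138), np.float64(0.001981546283729348)]) (array([0.60203618, 0.15761712, 0.12955613]), [np.float64(0.00029201548357855504), np.float64(0.00021554728491129718), np.float64(0.00010124186230998126)]) (array([0.60216172, 0.15784393, 0.12920217]), [np.float64(0.00011983984150933361), np.float64(0.00011983984150941857)])
[0.60083596 0.1578872  0.085     ]
[0.0766, 0.0034, 0.0316, 0.0015, 0.0003, -0.0004]
```

Call:
{"api": "jog_arm", "payload": {"targets": [[0.02,0.0034,0.0316,0.0015,0,0],[0.05,0.0034,0.0316,0.0015,0,0],[0.075,0.0034,0.0316,0.0015,0,0],[0.075,0.0034,0.0316,0.0015,0,0],[0.075,0.0034,0.0316,0.0015,0,0],[0.075,0.0034,0.0316,0.0015,0,0]], "fingers": 0.05}}

```text
time_s: 12.35
eef_pos: [0.6017, 0.1577, 0.163]
ee_rot: [0.037, 0.705, -0.036, 0.707]
contact_force: [-0.5, 1.2, 0.2]
grip_width: 0.0499
```

```bash
python3 - <<'E'
from h import *
s=state();print(np.round(s['eef_pos'],4),s['grip_width'],np.round(s['contact_force'],2),go([.6012,.1578,.103],1.468))
w=grab_frame('wrist');crop(w,220,240,200,150,4,'pics/w9.png')
# knob top rim lateral position: predicted centre px & midpoint between pads
print((proj('wrist',[[.6012,.1578,.131]],s)-[220,240])*4)
E
```

```text
[0.6017 0.1577 0.163 ] 0.0499116580118687 [-0.53  1.16  0.16] [0.06, -0.0, -0.0007, -0.0003, 0.0021, -0.001]
[[412.26501941 170.77910705]]
```

View pics/w9.png

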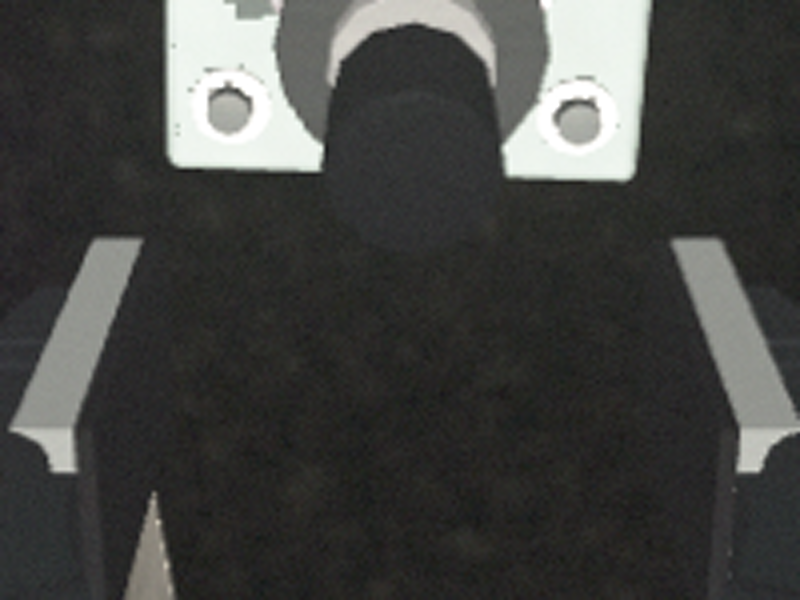

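The knob is at crop x=413, while the actual finger midline is about 406, so the tool needs +0.8 mm along y. Now descending.

Call:
{"api": "jog_arm", "payload": {"targets": [[0.01,0.0008,-0.0007,0,0.002,-0.001],[0.025,0.0008,-0.0007,0,0.002,-0.001],[0.04,0.0008,-0.0007,0,0.002,-0.001],[0.052,0.0008,-0.0007,0,0.002,-0.001],[0.06,0.0008,-0.0007,0,0.002,-0.001],[0.06,0.0008,-0.0007,0,0.002,-0.001],[0.06,0.0008,-0.0007,0,0.002,-0.001]]}}

```text
time_s: 13.1
eef_pos: [0.6006, 0.1583, 0.1012]
ee_rot: [0.036, 0.707, -0.037, 0.705]
contact_force: [0.5, 0.4, 0.4]
grip_width: 0.0504
```

```bash
python3 - <<'E'
from h import *
s=state();print(np.round(s['eef_pos'],4),s['grip_width'],np.round(s['contact_force'],2),go([.6012,.1586,.102],1.468))
w=grab_frame('wrist');crop(w,220,240,200,150,4,'pics/w10.png')
E
```

```text
[0.6006 0.1583 0.1012] 0.05037276999155761 [0.46 0.42 0.4 ] [-0.0008, 0.0003, 0.0005, -0.0006, -0.0023, 0.0009]
```

View pics/w10.png

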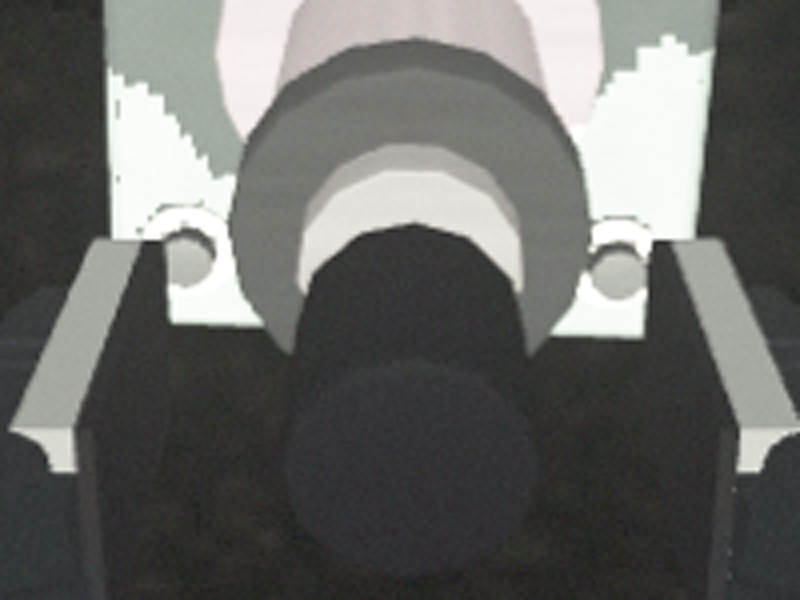

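Call:
{"api": "jog_arm", "payload": {"targets": [[0,0.0004,0.0003,0,0,0],[0,0.0004,0.0003,0,0,0],[0,0.0004,0.0003,0,0,0],[0,0.0004,0.0003,0,0,0]], "fingers": 0.029, "grip_force": 20}}

```text
time_s: 13.55
eef_pos: [0.6009, 0.1587, 0.101]
ee_rot: [0.036, 0.707, -0.037, 0.705]
contact_force: [-0.4, -0.2, -0.1]
grip_width: 0.0294
```

```bash
python3 - <<'E'
from h import *
s=state();print(np.round(s['eef_pos'],4),s['grip_width'],np.round(s['contact_force'],2))
w=grab_frame('wrist');crop(w,220,240,200,150,4,'pics/w11.png')
E
```

```text
[0.6009 0.1587 0.101 ] 0.029393575662283917 [-0.37 -0.23 -0.07]
```

View pics/w11.png

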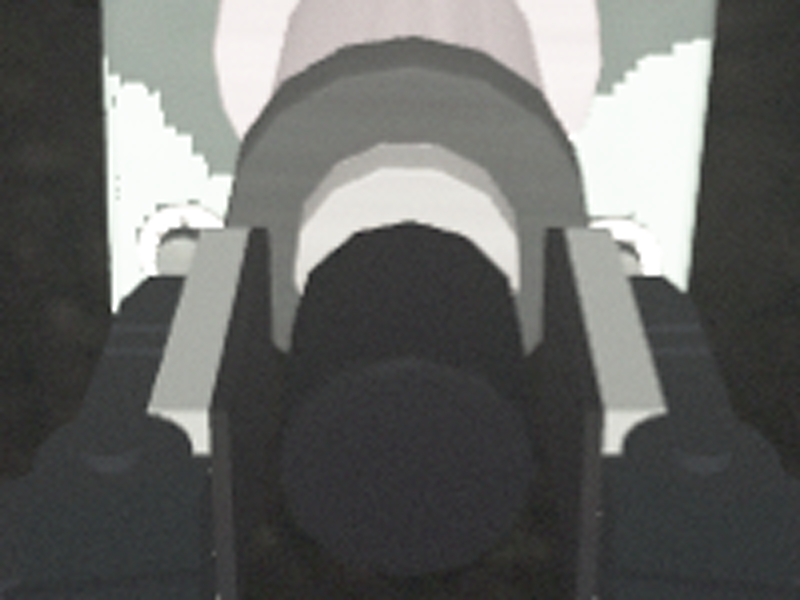

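The knob is centred between the pads with nearly equal gaps. Closing softly.

Call:
{"api": "jog_arm", "payload": {"targets": [[0,0,0,0,0,0],[0,0,0,0,0,0],[0,0,0,0,0,0],[0,0,0,0,0,0]], "fingers": 0.0, "grip_force": 20}}

```text
time_s: 14.0
eef_pos: [0.6008, 0.1587, 0.101]
ee_rot: [0.036, 0.707, -0.037, 0.705]
contact_force: [-0.5, 0.2, 2.4]
grip_width: 0.0236
```

```bash
python3 - <<'E'
from h import *
s=state();print(np.round(s['eef_pos'],4),s['grip_width'],np.round(s['contact_force'],2),np.round(s['moment'],3))
E
```

```text
[0.6008 0.1587 0.101 ] 0.023620184118338317 [-0.54  0.24  2.43] [0.031 0.064 0.039]
```

Call:
{"api": "jog_arm", "payload": {"targets": [[0,0,0,0,0,0],[-0.002,0,0,0,0,0],[-0.004,0,0,0,0,0],[-0.006,0,0,0,0,0],[-0.006,0,0,0,0,0],[-0.006,0,0,0,0,0]], "grip_force": 40}}

```text
time_s: 14.6
eef_pos: [0.6008, 0.1586, 0.1067]
ee_rot: [0.036, 0.707, -0.037, 0.705]
contact_force: [0.0, 0.3, -1.5]
grip_width: 0.0227
```

Free rising: the vertical force is about the rod's weight and there is no lateral force.

Call:
{"api": "jog_arm", "payload": {"targets": [[-0.003,0,0,0,0,0],[-0.006,0,0,0,0,0],[-0.009,0,0,0,0,0],[-0.012,0,0,0,0,0],[-0.015,0,0,0,0,0],[-0.018,0,0,0,0,0],[-0.02,0,0,0,0,0],[-0.02,0,0,0,0,0]]}}

```text
time_s: 15.4
eef_pos: [0.6011, 0.1587, 0.1273]
ee_rot: [0.036, 0.707, -0.037, 0.705]
contact_force: [0.6, -0.2, -2.7]
grip_width: 0.0226
```

Call:
{"api": "jog_arm", "payload": {"targets": [[-0.001,0,0,0,0,0],[-0.002,0,0,0,0,0],[-0.0028,0,0,0,0,0],[-0.0028,0,0,0,0,0],[-0.0028,0,0,0,0,0]]}}

```text
time_s: 15.9
eef_pos: [0.6009, 0.1586, 0.1297]
ee_rot: [0.036, 0.707, -0.037, 0.705]
contact_force: [0.0, 0.3, -2.0]
grip_width: 0.0228
```

```bash
python3 - <<'E'
from h import *
s=state();print(np.round(s['eef_pos'],4),s['grip_width'],np.round(s['contact_force'],2),np.round(s['moment'],3))
b=grab_frame('scene');crop(b,200,90,130,110,6,'pics/s12.png')
a=grab_frame('top');cv2.imwrite('pics/t12.png',a)
E
```

```text
[0.6009 0.1586 0.1297] 0.022824267350788897 [ 0.    0.34 -2.03] [ 0.012 -0.02  -0.037]
```

View pics/s12.png

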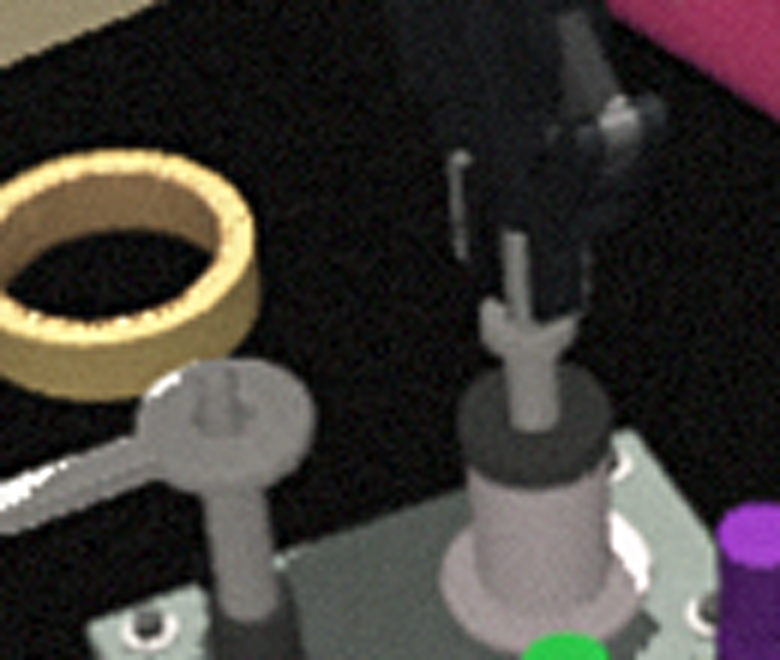

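View pics/t12.png

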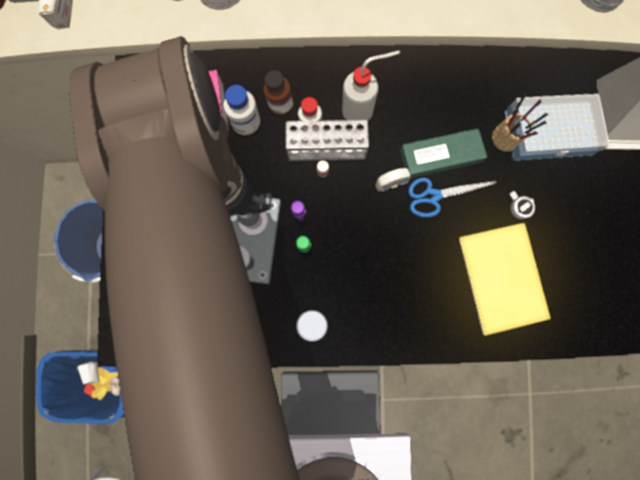

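```bash
python3 - <<'E'
from h import *
t=np.linspace(0,2*np.pi,120);B=np.array([.6010,.1577])
im=cv2.imread('pics/s12.png')
def ring(c,r,z,col):
    p=proj('scene',np.c_[c[0]+r*np.cos(t),c[1]+r*np.sin(t),0*t+z]);p=(p-[200,90]+.5)*6-.5
    cv2.polylines(im,[np.round(p).astype(int)],True,col,1)
ring(B,.013,.1138,(0,0,255));ring(B,.013,.1218,(0,255,255));ring(B,.022,.085,(0,255,0))
P=np.array([.5129,.1701]);ring(P,.024,.1138+.008,(0,255,255));ring(P,.024,.1138,(0,0,255))
cv2.imwrite('pics/s12o.png',im)
E
```

```text
(no output)
```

View pics/s12o.png

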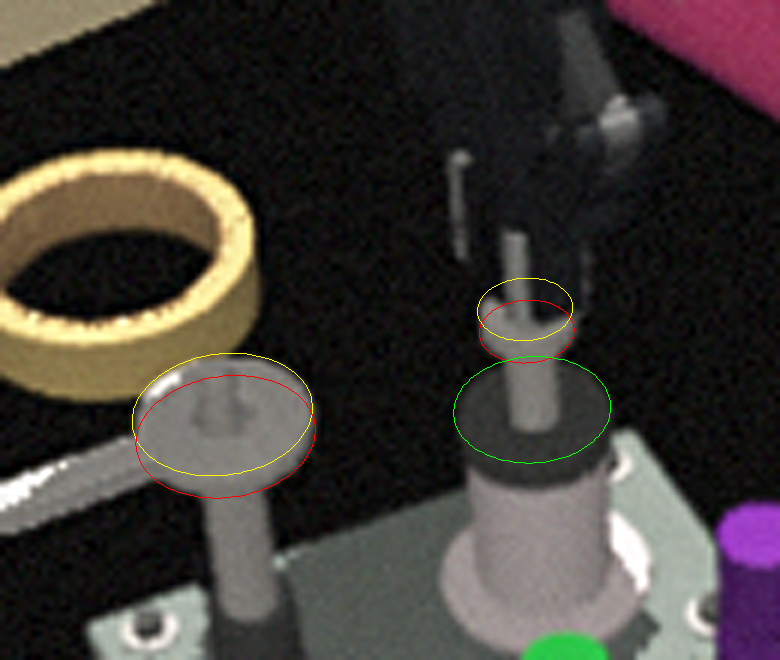

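The overlay at the expected height fits the collar, the barrel rim and the gauge. All three share the same small offset, so the collar is level with the gauge to about 1–2 mm. The bystanders are at the same pixels as before. I'll let it settle and hand in.

Call:
{"api": "jog_arm", "payload": {"targets": [[0,0,0,0,0,0],[0,0,0,0,0,0],[0,0,0,0,0,0]]}}

```text
time_s: 16.3
eef_pos: [0.6009, 0.1586, 0.1296]
ee_rot: [0.036, 0.707, -0.037, 0.705]
contact_force: [-0.1, -0.3, -0.9]
grip_width: 0.0227
```

```bash
python3 - <<'E'
from h import *
s=state();print(np.round(s['eef_pos'],4),s['grip_width'],np.round(s['contact_force'],2),np.abs(s['qd']).max())
bot.job_done()
E
```

```text
[0.6009 0.1586 0.1296] 0.022746789178867223 [-0.08 -0.33 -0.89] 0.002347746320658697
the job is handed in; nothing more can be done
```

I hung the gauge by its eye on the peg and let go. I then gripped the black-knobbed rod by its knob, drew it straight up about 28.7 mm and handed the job in at 16.3 s while still holding it with 40 N. No verdict is reported, so the result below rests on my own checks.

- **Gauge:** after release, the scene and top views showed it flat on the shoulder with the pin through the eye.
- **Rod level:** the projected outline at the target height fitted the collar and the gauge alike, level to about 1–2 mm. The two shoulder heights I measured differed slightly: 0.114 m from the cameras and about 0.113 m by touch.
- **Rod sideways load and stillness:** sideways force at the wrist stayed under 1 N during the lift, and the arm was still at the end.
- **Bystanders:** the petri dish, vial and timer sit at the same pixels as at the start.
- **Disagreements:** the stand position worked out from its plate screws was 7–8 mm off the direct peg and knob measurements. I used the direct ones, and both grasps fitted them. The gripper also read 9 mm on the 12 mm tail, but the tail was visibly held and came up level.

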